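# Tare the basin, then weigh the cup

## Task

Weigh the tall cup in the steel basin, without counting the basin: one of the two scales carries the empty basin, so press that scale's round zero button fully down, hold it for about half a second and let it come up, and only then take the tall cup from the tray and stand it gently upright inside the basin. Do not press the button again once the cup is in, leave the basin on its scale, and leave the other scale with its lidded jar and the bowls on the tray alone.

Things in the scene. Friction and masses are not known exactly. Their poses are not given: they have to be found in the camera images.
- scale_left: White counter scale, fixed, 280 mm deep (own x) by 200 mm wide; front (-x) faces the robot. Origin: centre of its underside. The 200 x 200 mm steel pan is centred at own x +35 mm, top at 66 mm. On the front ledge (45 mm high): the round grey zero button at x -103, y -45 mm, and a flat display towards +y. This one stands further to the robot's left (+y).
- scale_right: White counter scale, fixed, 280 mm deep (own x) by 200 mm wide; front (-x) faces the robot. Origin: centre of its underside. The 200 x 200 mm steel pan is centred at own x +35 mm, top at 66 mm. On the front ledge (45 mm high): the round grey zero button at x -103, y -45 mm, and a flat display towards +y. This one stands further to the right, about straight ahead of the robot.
- pan_left (a point): Centre of the top face of the left scale's pan, 66 mm above the table.
- pan_right (a point): Centre of the top face of the right scale's pan, 66 mm above the table.
- button_left_top (a point): Centre of the top face of the round zero button of the left scale (further to the robot's left): 40 mm across, top 13 mm above the ledge (58 mm above the table) when up; it moves with the button. Pressed straight down; about 5 N takes it fully down.
- button_right_top (a point): Centre of the top face of the round zero button of the right scale (further to the robot's right): 40 mm across, top 13 mm above the ledge (58 mm above the table) when up; it moves with the button. Pressed straight down; about 5 N takes it fully down.
- button_left (a joint): Left scale's zero button: 0 = up, 0.008 m = fully down; springs back.
- button_right (a joint): Right scale's zero button: 0 = up, 0.008 m = fully down; springs back.
- basin: Loose round open stainless steel basin, 180 mm across the rim, 160 mm across the foot, 45 mm high, walls 3 mm, floor 4 mm thick, 0.4 kg. Stands on either scale's pan (varies). Origin: centre of its underside; z up.
- jar: Lidded round white porcelain jar with a blue band, 104 mm across, 134 mm high, standing on the pan of the other scale. Origin: centre of its underside.
- cup: The tall cup: straight white porcelain cup with a blue line below the rim, 95 mm high, 57 mm across the foot, 62 mm across the open rim, walls 4 mm, about 0.25 kg. Stands upright on the tray, in any of three places among two bowls. Origin: centre of its underside; z up.
- bowl_a: Low white bowl with the same blue line, 88 mm across the rim, 40 mm high, on the tray. Origin: centre of its underside.
- bowl_b: A second bowl like bowl_a, on the tray.
- tray: Fixed steel shop tray to the robot's right, 320 x 200 mm, walls 18 mm high, floor 4 mm thick, with the cup and the two bowls. Origin: centre of its underside.

How it is judged:
By the outcome, as a careful person would: the job done as asked, in the order asked, and still so for the second after the job is handed in, with the robot touching nothing.
It also fails if it takes over 61 s, if anything falls off the work surface, if the arm or the gripper's body presses on something with over 40 N, if the wrist force passes 120 N, or if a joint passes its speed limit or range.

## Robot

A 6-joint arm with a two-finger parallel gripper is mounted at the origin on the work surface. World frame = base frame: x ahead of the robot, y to its left, z up, the work surface at z = 0. Lengths are in m, angles in rad, forces in N, time in s.
With the tool pointing down it reaches from about 0.225 to 0.875 m from the base axis. Payload 3.4 kg.
Tool frame: the origin (TCP) lies where the fingers leave the gripper's body, on its centre line; the fingertips stand 73 mm ahead of it and the grasp point (between the pads) lies 54 mm ahead of it (manip.pinch_z is the distance from the TCP to the grasp point, in m); z points along the fingers, y is the line along which they close (so a half turn about z gives the same grasp; the last joint's range is limited). The gripper opens to 85 mm and grips with 20 to 120 N. Pads are 22 mm wide; open, the fingers measure 114 mm over their backs; the gripper's body (76 mm by 85 mm) begins 54 mm behind the grasp point. The pads swing forward as they close: fully open they stand 13 mm farther back than shut.
Start: joints at [-1.249, 0.276, 1.505, -0, 1.361, -0.121], TCP at [0.246, -0.52, 0.304] pointing down, gripper open.
Joint ranges: [-2.89, 2.89], [-0.75, 2.08], [0.22, 2.7], [-1.18, 4.32], [0.11, 2.71], [-2.7, 2.7]. Speed limits (rad/s): [2.57, 2.57, 3.14, 3.14, 3.14, 3.14].

## Interface

Orientations are given as a unit quaternion [w, x, y, z].
In Python, from rig import readout, imaging, manip gives the robot as it stands. The module is installed in compiled form; this text tells all that it offers.
- The arm moves only by the tool servo_tool, never from a script. Its argument "moves" is a list of rows, each an object with "dp": the shift along the tool's x, y, z in units of 0.2 m (1.0 is 0.2 m), a list of three; "delta_rot": the turn, a rotation vector about the tool's x, y, z in units of 0.1 rad (1.0 is 0.1 rad), a list of three; "fingers": the opening, from 0 (shut) to 1 (fully open). In form: [{"dp": [dx, dy, dz], "delta_rot": [wx, wy, wz], "fingers": fingers}, ...]. A call has 1 to 5 rows; each row shifts and turns the commanded pose from where the row before left it, along the tool's axes as they then stand; what a row does not reach is not made up. A row lasts 1/10 s, in which the tool goes at most 50 mm and 8.59 degrees, less where a joint would pass 70% of its speed; a pose out of reach is approached as far as the arm can. A call with a number of a shift or a turn outside -1 to 1 is refused whole. A call with a gripper value outside its range is refused whole. The fingers move at their own pace and stop on an object; "force" is the grip in N (left out, the last holds). Time passes only in rows, so rows that do not move let the fingers close. It gives the time, the measured TCP pose, the force, the opening and the grip force at its end, in the units of the state.
- readout.get_state(): the state, without advancing time (a new reading comes with each control period).
- imaging.get_image(name): name is "scene" or "side" or "wrist"; returns (picture, depth): 384x512x3 uint8, red, green, blue; 384x512 float32, m along the optical axis (not along the pixel's ray), 0 where there is no reading.
- imaging.calibration(name): a dict with "intrinsics" (3x3 intrinsics, pixels), "R" (3x3) and "t" (3): a world point X has camera coordinates R X + t; the wrist camera has in their place "hand_eye" (4x4, takes a point from camera to tool coordinates, whose origin is the TCP and whose axes are the flange's). Camera axes: x right, y down, z forward; pixel columns grow to the right and rows downward; lengths in m; the calibration is good to about 2 mm. A picture is of the moment at which its call begins: read the wrist's pose just before it. calibration takes no time and is no camera call.
- manip.sign_off(): hands the job in; it is judged then, once.
The state is a dict: "clock": time; "qpos": joint angles; "qd": joint speeds; "effort": joint torques, N m; "position": TCP position; "ee_rot": TCP orientation; "contact_force": force on the tool from outside, world axes, zero at the start; "moment": the same for the moment, N m; "width": finger opening in m; "gripper_force": force on a finger pad.
Only numpy, scipy, OpenCV 4.12 (cv2) and the standard library are available. Lean on these libraries where they do the work, as an engineer would, in place of code of your own. Each camera call takes 0.05 s, during which the arm holds its last target. There are 200 camera calls.

## Working session

There is one attempt and no reset: what is moved stays moved. The work goes in short steps, Python scripts to look and compute and a tool call to move; the robot and the scene stay as the last step left them, time stands still between calls to the robot, and variables do not carry over. Pictures are saved under pics/ and viewed, at most 10 in all, crops included, and the job is handed in when it is done.

Besides the shell and the picture viewer there is one more tool, called after "Request:" by a JSON object that holds its "method" and its "body", one argument or row to a line. servo_tool: Moves the arm, as the interface text tells. Its arguments: {"type":"object","properties":{"moves":{"type":"array"},"force":{"type":"number"}},"required":["moves"]}

```bash
mkdir -p pics
cat > h.py <<'E'
import numpy as np, cv2
from rig import readout, imaging, manip
def world(name,dep,u,v):
    c=imaging.calibration(name);K=c["intrinsics"];R=np.array(c["R"]);t=np.array(c["t"])
    d=dep[v,u]; p=np.stack([(u-K[0][2])/K[0][0]*d,(v-K[1][2])/K[1][1]*d,d],-1)
    return (p-t)@R
E
python3 - <<'E'
from h import *
s=readout.get_state();print({k:np.round(v,3) for k,v in s.items()},manip.pinch_z)
ims=[]
for n in("scene","side"):
    p,d=imaging.get_image(n);np.savez(n+".npz",p=p,d=d);cv2.imwrite(f"pics/{n}.png",p[:,:,::-1])
    c=imaging.calibration(n);print(n,np.round(-np.array(c["R"]).T@c["t"],3))
E
```

```text
{'clock': np.float64(0.0), 'qpos': array([-1.249,  0.277,  1.506,  0.   ,  1.361, -0.121]), 'qd': array([-0.001, -0.   , -0.   ,  0.   ,  0.   ,  0.001]), 'effort': array([ 1.0000e-03, -4.1677e+01, -2.4581e+01, -0.0000e+00,  1.1000e-02,
       -0.0000e+00]), 'position': array([ 0.246, -0.519,  0.303]), 'ee_rot': array([-0.001,  0.976,  0.22 , -0.   ]), 'contact_force': array([ 0.305,  0.395, -0.66 ]), 'moment': array([-0.015, -0.011, -0.025]), 'gripper_force': np.float64(0.0), 'width': np.float64(0.086)} 0.0539
scene [ 1.074 -0.661  0.877]
side [0.477 0.732 0.908]
```

View pics/scene.png

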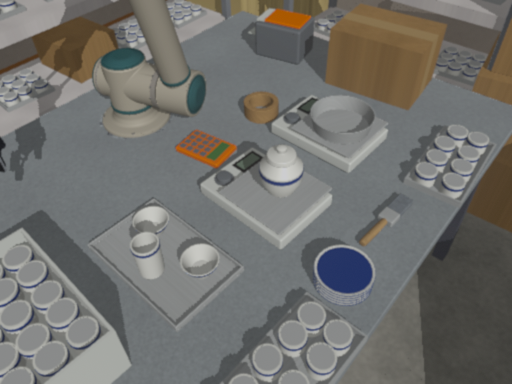

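View pics/side.png

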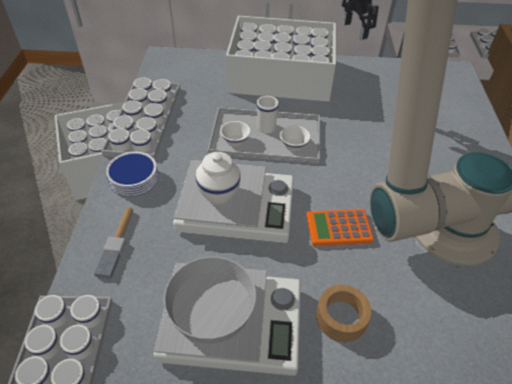

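The basin stands on the left scale, with its button at side (284,298) and scene (293,118). The cup is on the tray at scene (146,240) and side (267,103), with one bowl close by at scene (150,218).

```bash
cat > m.py <<'E'
from h import *
def circ(P):
    A=np.c_[2*P[:,:2],np.ones(len(P))];x=np.linalg.lstsq(A,(P[:,:2]**2).sum(1),rcond=None)[0]
    return np.round([x[0],x[1],np.sqrt(x[2]+x[0]**2+x[1]**2)],4)
def pts(n,u0,u1,v0,v1):
    z=np.load(n+".npz");v,u=np.mgrid[v0:v1,u0:u1];v,u=v.ravel(),u.ravel();ok=z["d"][v,u]>0;v,u=v[ok],u[ok]
    return world(n,z["d"],u,v),z["p"][v,u].astype(int),u,v
def fit(P,it=4):
    for _ in range(it):
        c=circ(P);r=abs(np.hypot(*(P[:,:2]-c[:2]).T)-c[2]);P=P[r<max(.004,1.5*np.median(r))]
    return c,len(P)
def hull(P): return P[cv2.convexHull(P[:,:2].astype(np.float32),returnPoints=False).ravel()]
for n,b in(("scene",(125,165,225,285)),("side",(250,285,90,140))):
    P,C,u,v=pts(n,*b);top=P[:,2].max();Q=P[P[:,2]>.093];print(n,"cup top",np.round(np.percentile(P[:,2],[50,95,99]),4),"rim",fit(Q),Q[:,:2].min(0).round(3),Q[:,:2].max(0).round(3))
for n,b in(("scene",(300,385,90,150)),("side",(155,265,250,345))):
    P,C,u,v=pts(n,*b);Q=P[(P[:,2]>.106)&(P[:,2]<.118)];print(n,"basin zmax",P[:,2].max().round(4),"rim",fit(Q),Q[:,:2].min(0).round(3),Q[:,:2].max(0).round(3))
for n,b in(("scene",(280,306,106,130)),("side",(268,300,283,313))):
    P,C,u,v=pts(n,*b);k=(C.max(1)<150)&(P[:,2]>.05)&(P[:,2]<.065);Q=P[k];print(n,"button",k.sum(),Q.mean(0).round(4),np.median(Q[:,2]).round(4),Q[:,:2].min(0).round(3),Q[:,:2].max(0).round(3))
# bowls
for n,b in(("side",(218,252,118,145)),("side",(278,314,122,152)),("scene",(130,170,202,238)),("scene",(176,220,240,280))):
    P,C,u,v=pts(n,*b);Q=P[(P[:,2]>.038)&(P[:,2]<.055)];print(n,"bowl",fit(Q))
for n,b in(("side",(150,305,260,375)),("scene",(270,390,90,170))):
    P,C,u,v=pts(n,*b);Q=P[(P[:,2]>.060)&(P[:,2]<.072)];print("pan",cv2.minAreaRect(Q[:,:2].astype(np.float32)))
    Q=P[(P[:,2]>.02)&(P[:,2]<.07)];print("scale",cv2.minAreaRect(Q[:,:2].astype(np.float32)))
P,C,u,v=pts("side",180,240,145,200);print("jar zmax",P[:,2].max(), P[P[:,2]>.12].mean(0))
E
python3 m.py
```

```text
scene cup top [0.0201 0.0974 0.1   ] rim (array([ 0.491 , -0.3589,  0.029 ]), 221) [ 0.458 -0.389] [ 0.521 -0.327]
side cup top [0.0072 0.0932 0.0976] rim (array([ 0.4882, -0.3529,  0.029 ]), 83) [ 0.458 -0.386] [ 0.519 -0.322]
scene basin zmax 0.1136 rim (array([0.578 , 0.2835, 0.0878]), 249) [0.489 0.193] [0.668 0.374]
side basin zmax 0.1134 rim (array([0.5754, 0.2889, 0.0876]), 511) [0.487 0.198] [0.665 0.379]
scene button 162 [0.4509 0.2341 0.0585] 0.0574 [0.413 0.191] [0.506 0.266]
side button 275 [0.4304 0.2539 0.0563] 0.0565 [0.412 0.233] [0.449 0.274]
side bowl (array([ 0.5772, -0.2841,  0.0413]), 115)
side bowl (array([ 0.4035, -0.2763,  0.041 ]), 120)
scene bowl (array([ 0.4066, -0.2817,  0.0408]), 197)
scene bowl (array([ 0.5803, -0.2894,  0.0408]), 269)
pan ((0.552210807800293, 0.2927313446998596), (0.20146159827709198, 0.235974982380867), 88.11234283447266)
scale ((0.5347601771354675, 0.29367655515670776), (0.20206353068351746, 0.2804185450077057), 88.29462432861328)
pan ((0.553596556186676, 0.2878728210926056), (0.2044806182384491, 0.23807096481323242), 88.2414321899414)
scale ((0.49142375588417053, 0.3758259415626526), (0.3778734505176544, 0.37952283024787903), 88.32452392578125)
jar zmax 0.20123236109680825 [0.5904425  0.00739576 0.15816252]
```

Request:
{"method": "servo_tool", "body": {
  "moves": [
    {"dp":[0,0,0],"delta_rot":[0,0,0.887],"fingers":0},
    {"dp":[0,0,0],"delta_rot":[0,0,0.887],"fingers":0},
    {"dp":[0,0,0],"delta_rot":[0,0,0.887],"fingers":0},
    {"dp":[0,0,0],"delta_rot":[0,0,0.887],"fingers":0},
    {"dp":[0,0,0],"delta_rot":[0,0,0.887],"fingers":0}
  ]
}}

```text
clock: 0.6
position: [0.2463, -0.5193, 0.3034]
ee_rot: [-0.001, 1.0, -0.002, -0.0]
contact_force: [-0.4, 0.3, -0.3]
width: 0.0123
gripper_force: 0.0
```

Request:
{"method": "servo_tool", "body": {
  "moves": [
    {"dp":[0.09,-0.19,0],"delta_rot":[0,0,0],"fingers":0},
    {"dp":[0.09,-0.19,0],"delta_rot":[0,0,0],"fingers":0},
    {"dp":[0.09,-0.19,0],"delta_rot":[0,0,0],"fingers":0},
    {"dp":[0.09,-0.19,0],"delta_rot":[0,0,0],"fingers":0},
    {"dp":[0.09,-0.19,0],"delta_rot":[0,0,0],"fingers":0}
  ]
}}

```text
clock: 1.1
position: [0.3368, -0.3279, 0.3036]
ee_rot: [-0.0, 1.0, -0.001, -0.0]
contact_force: [1.0, -1.1, 0.9]
width: 0.0001
gripper_force: 0.0
```

Request:
{"method": "servo_tool", "body": {
  "moves": [
    {"dp":[0.09,-0.19,0],"delta_rot":[0,0,0],"fingers":0},
    {"dp":[0.09,-0.19,0],"delta_rot":[0,0,0],"fingers":0},
    {"dp":[0.09,-0.19,0],"delta_rot":[0,0,0],"fingers":0},
    {"dp":[0.09,-0.19,0],"delta_rot":[0,0,0],"fingers":0},
    {"dp":[0.09,-0.19,0],"delta_rot":[0,0,0],"fingers":0}
  ]
}}

```text
clock: 1.6
position: [0.4269, -0.138, 0.3037]
ee_rot: [-0.0, 1.0, -0.0, -0.0]
contact_force: [0.7, -0.7, -0.0]
width: 0.0002
gripper_force: 0.0
```

Request:
{"method": "servo_tool", "body": {
  "moves": [
    {"dp":[0,-0.19,0],"delta_rot":[0,0,0],"fingers":0},
    {"dp":[0,-0.19,0],"delta_rot":[0,0,0],"fingers":0},
    {"dp":[0,-0.19,0],"delta_rot":[0,0,0],"fingers":0},
    {"dp":[0,-0.19,0],"delta_rot":[0,0,0],"fingers":0},
    {"dp":[0,-0.19,0],"delta_rot":[0,0,0],"fingers":0}
  ]
}}

```text
clock: 2.1
position: [0.4263, 0.0519, 0.3037]
ee_rot: [0.0, 1.0, -0.0, -0.0]
contact_force: [0.2, 0.5, -1.0]
width: 0.0001
gripper_force: 0.0
```

Request:
{"method": "servo_tool", "body": {
  "moves": [
    {"dp":[0,-0.19,0],"delta_rot":[0,0,0],"fingers":0},
    {"dp":[0,-0.19,0],"delta_rot":[0,0,0],"fingers":0},
    {"dp":[0,-0.19,0],"delta_rot":[0,0,0],"fingers":0},
    {"dp":[0,-0.19,0],"delta_rot":[0,0,0],"fingers":0},
    {"dp":[0,0,0],"delta_rot":[0,0,0],"fingers":0}
  ]
}}

```text
clock: 2.6
position: [0.4265, 0.2061, 0.3035]
ee_rot: [-0.001, 1.0, 0.002, -0.0]
contact_force: [0.7, -1.2, -0.5]
width: 0.0001
gripper_force: 0.0
```

Request:
{"method": "servo_tool", "body": {
  "moves": [
    {"dp":[0.02,-0.225,0],"delta_rot":[0,0,0],"fingers":0},
    {"dp":[0,0,0.2],"delta_rot":[0,0,0],"fingers":0},
    {"dp":[0,0,0],"delta_rot":[0,0,0],"fingers":0}
  ]
}}

```text
clock: 2.9
position: [0.428, 0.2463, 0.2596]
ee_rot: [0.002, 1.0, 0.0, -0.005]
contact_force: [-1.2, -0.6, -0.7]
width: 0.0002
gripper_force: 0.0
```

```bash
cat >> h.py <<'E'
from scipy.spatial.transform import Rotation
def wrist(f):
    s=readout.get_state();p,d=imaging.get_image("wrist");cv2.imwrite(f,p[:,:,::-1])
    c=imaging.calibration("wrist");K=np.array(c["intrinsics"]);H=np.array(c["hand_eye"])
    v,u=np.mgrid[:384,:512];q=np.stack([(u-K[0,2])/K[0,0]*d,(v-K[1,2])/K[1,1]*d,d],-1)
    q=q@H[:3,:3].T+H[:3,3];w,*xyz=s["ee_rot"]
    q=q@Rotation.from_quat([*xyz,w]).as_matrix().T+s["position"];q[d==0]=np.nan
    return s,p,d,q
E
python3 - <<'E'
from h import *
s,p,d,q=wrist("pics/w1.png");print(s["position"],s["ee_rot"])
k=(p.max(2)<150)&(q[...,2]>.053)&(q[...,2]<.063)
n,l,st,ce=cv2.connectedComponentsWithStats(k.astype(np.uint8))
for i in range(1,n):
    if st[i,4]>150: Q=q[l==i];print(st[i],Q.mean(0).round(4),Q.min(0).round(3),Q.max(0).round(3))
E
```

```text
[0.42804748 0.2463224  0.25964907] [ 2.32235094e-03  9.99985632e-01  4.32894041e-04 -4.81196900e-03]
[ 233  161   37   37 1051] [0.4323 0.2481 0.0588] [0.411 0.229 0.053] [0.451 0.267 0.061]
[  0 334  26  33 311] [0.1999 0.5645 0.0579] [0.173 0.557 0.053] [0.22  0.579 0.063]
```

View pics/w1.png

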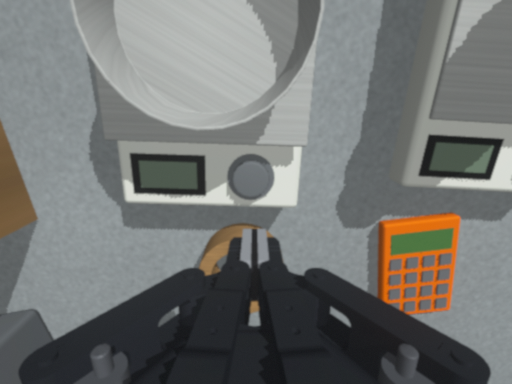

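The wrist view shows the button at (251,178) in front of the basin, at about (0.4315, 0.249). That agrees with the earlier estimate, so I'm descending.

Request:
{"method": "servo_tool", "body": {
  "moves": [
    {"dp":[0.015,-0.01,0.2],"delta_rot":[0,0,0],"fingers":0},
    {"dp":[0,0,0.2],"delta_rot":[0,0,0],"fingers":0},
    {"dp":[0,0,0.15],"delta_rot":[0,0,0],"fingers":0},
    {"dp":[0,0,0],"delta_rot":[0,0,0],"fingers":0},
    {"dp":[0,0,0],"delta_rot":[0,0,0],"fingers":0}
  ]
}}

```text
clock: 3.45
position: [0.4349, 0.2488, 0.1552]
ee_rot: [-0.0, 1.0, -0.001, 0.001]
contact_force: [-0.0, -0.4, 0.4]
width: -0.0003
gripper_force: 0.0
```

Request:
{"method": "servo_tool", "body": {
  "moves": [
    {"dp":[-0.015,0,0.05],"delta_rot":[0,0,0],"fingers":0},
    {"dp":[0,0,0.05],"delta_rot":[0,0,0],"fingers":0},
    {"dp":[0,0,0.02],"delta_rot":[0,0,0],"fingers":0},
    {"dp":[0,0,0.02],"delta_rot":[0,0,0],"fingers":0}
  ]
}}

```text
clock: 3.85
position: [0.4308, 0.2492, 0.126]
ee_rot: [0.0, 1.0, -0.0, 0.0]
contact_force: [-0.6, -1.0, 4.2]
width: 0.0
gripper_force: 1.7
```

Request:
{"method": "servo_tool", "body": {
  "moves": [
    {"dp":[0,0,0.015],"delta_rot":[0,0,0],"fingers":0},
    {"dp":[0,0,0.01],"delta_rot":[0,0,0],"fingers":0}
  ]
}}

```text
clock: 4.05
position: [0.4309, 0.2492, 0.1222]
ee_rot: [0.0, 1.0, -0.0, -0.0]
contact_force: [-5.6, -3.6, 27.7]
width: -0.0001
gripper_force: 13.9
```

The button is at its stop. I'll ease off a little and hold.

Request:
{"method": "servo_tool", "body": {
  "moves": [
    {"dp":[0,0,-0.003],"delta_rot":[0,0,0],"fingers":0},
    {"dp":[0,0,0],"delta_rot":[0,0,0],"fingers":0},
    {"dp":[0,0,0],"delta_rot":[0,0,0],"fingers":0},
    {"dp":[0,0,0],"delta_rot":[0,0,0],"fingers":0}
  ]
}}

```text
clock: 4.45
position: [0.4308, 0.2492, 0.1225]
ee_rot: [0.0, 1.0, -0.0, 0.0]
contact_force: [-3.2, -2.1, 11.3]
width: 0.0
gripper_force: 5.3
```

Request:
{"method": "servo_tool", "body": {
  "moves": [
    {"dp":[0,0,0],"delta_rot":[0,0,0],"fingers":0},
    {"dp":[0,0,-0.1],"delta_rot":[0,0,0],"fingers":0},
    {"dp":[0,0,-0.2],"delta_rot":[0,0,0],"fingers":0},
    {"dp":[0,0,-0.2],"delta_rot":[0,0,0],"fingers":0},
    {"dp":[0,0,-0.2],"delta_rot":[0,0,0],"fingers":0}
  ]
}}

```text
clock: 4.95
position: [0.4308, 0.2494, 0.2628]
ee_rot: [-0.0, 1.0, -0.0, 0.0]
contact_force: [0.6, 0.3, 0.0]
width: -0.0002
gripper_force: 0.0
```

Request:
{"method": "servo_tool", "body": {
  "moves": [
    {"dp":[0,0,-0.2],"delta_rot":[0,0,0],"fingers":0},
    {"dp":[0,0.19,0],"delta_rot":[0,0,0],"fingers":0},
    {"dp":[0,0.19,0],"delta_rot":[0,0,0],"fingers":0},
    {"dp":[0,0.19,0],"delta_rot":[0,0,0],"fingers":0},
    {"dp":[0,0.19,0],"delta_rot":[0,0,0],"fingers":0}
  ]
}}

```text
clock: 5.45
position: [0.4307, 0.0962, 0.3015]
ee_rot: [0.0, 1.0, 0.0, 0.001]
contact_force: [0.6, -0.8, -0.3]
width: 0.0001
gripper_force: 0.0
```

Request:
{"method": "servo_tool", "body": {
  "moves": [
    {"dp":[0,0.19,0],"delta_rot":[0,0,0],"fingers":0},
    {"dp":[0,0.19,0],"delta_rot":[0,0,0],"fingers":0.5},
    {"dp":[0,0.19,0],"delta_rot":[0,0,0],"fingers":1},
    {"dp":[0,0.19,0],"delta_rot":[0,0,0],"fingers":1},
    {"dp":[0,0.19,0],"delta_rot":[0,0,0],"fingers":1}
  ]
}}

```text
clock: 5.95
position: [0.4306, -0.0942, 0.3015]
ee_rot: [0.0, 1.0, -0.0, 0.0]
contact_force: [0.7, 0.2, -0.1]
width: 0.058
gripper_force: 0.0
```

Request:
{"method": "servo_tool", "body": {
  "moves": [
    {"dp":[0.06,0.19,0],"delta_rot":[0,0,0],"fingers":1},
    {"dp":[0.06,0.19,0],"delta_rot":[0,0,0],"fingers":1},
    {"dp":[0.06,0.19,0],"delta_rot":[0,0,0],"fingers":1},
    {"dp":[0.06,0.19,0],"delta_rot":[0,0,0],"fingers":1},
    {"dp":[0.06,0.19,0],"delta_rot":[0,0,0],"fingers":1}
  ]
}}

```text
clock: 6.45
position: [0.491, -0.2844, 0.3012]
ee_rot: [0.0, 1.0, -0.0, 0.0]
contact_force: [-0.2, 1.2, -0.2]
width: 0.0855
gripper_force: 0.0
```

Request:
{"method": "servo_tool", "body": {
  "moves": [
    {"dp":[0,0.19,0],"delta_rot":[0,0,0],"fingers":1},
    {"dp":[0,0.14,0],"delta_rot":[0,0,0],"fingers":1},
    {"dp":[0,0,0],"delta_rot":[0,0,0],"fingers":1},
    {"dp":[0,0,0],"delta_rot":[0,0,0],"fingers":1}
  ]
}}

```text
clock: 6.85
position: [0.4904, -0.349, 0.3008]
ee_rot: [-0.001, 1.0, -0.001, -0.0]
contact_force: [0.4, 0.3, -1.3]
width: 0.0852
gripper_force: 0.0
```

Run:
```python
from h import *
from m import fit
s,p,d,q=wrist("pics/w2.png");print(s["position"],s["ee_rot"])
z=q[...,2];k=(z>.090)&(z<.108)&(abs(q[...,0]-.49)<.05)&(abs(q[...,1]+.356)<.05)
Q=q[k];print(fit(Q),Q.min(0).round(3),Q.max(0).round(3),np.median(Q[:,2]))
```

```text
scene cup top [0.0201 0.0974 0.1   ] rim (array([ 0.491 , -0.3589,  0.029 ]), 221) [ 0.458 -0.389] [ 0.521 -0.327]
side cup top [0.0072 0.0932 0.0976] rim (array([ 0.4882, -0.3529,  0.029 ]), 83) [ 0.458 -0.386] [ 0.519 -0.322]
scene basin zmax 0.1136 rim (array([0.578 , 0.2835, 0.0878]), 249) [0.489 0.193] [0.668 0.374]
side basin zmax 0.1134 rim (array([0.5754, 0.2889, 0.0876]), 511) [0.487 0.198] [0.665 0.379]
scene button 162 [0.4509 0.2341 0.0585] 0.0574 [0.413 0.191] [0.506 0.266]
side button 275 [0.4304 0.2539 0.0563] 0.0565 [0.412 0.233] [0.449 0.274]
side bowl (array([ 0.5772, -0.2841,  0.0413]), 115)
side bowl (array([ 0.4035, -0.2763,  0.041 ]), 120)
scene bowl (array([ 0.4066, -0.2817,  0.0408]), 197)
scene bowl (array([ 0.5803, -0.2894,  0.0408]), 269)
pan ((0.552210807800293, 0.2927313446998596), (0.20146159827709198, 0.235974982380867), 88.11234283447266)
scale ((0.5347601771354675, 0.29367655515670776), (0.20206353068351746, 0.2804185450077057), 88.29462432861328)
pan ((0.553596556186676, 0.2878728210926056), (0.2044806182384491, 0.23807096481323242), 88.2414321899414)
scale ((0.49142375588417053, 0.3758259415626526), (0.3778734505176544, 0.37952283024787903), 88.32452392578125)
jar zmax 0.20123236109680825 [0.5904425  0.00739576 0.15816252]
[ 0.49040688 -0.34897127  0.30079634] [-6.75807187e-04  9.99999290e-01 -9.46417975e-04 -2.59217916e-04]
(array([ 0.4898, -0.3584,  0.0286]), 906) [ 0.458 -0.39   0.09 ] [ 0.52  -0.327  0.102] 0.09938818209166572
```

View pics/w2.png

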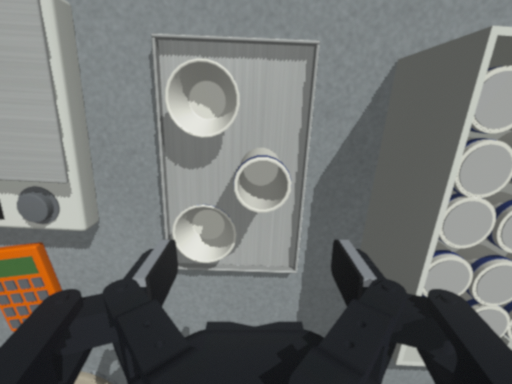

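The cup rim is at (262,183), centre (0.490, -0.358) with its top at 0.099, which matches its size and height. The fingers will pass clear of both bowls along y.

Request:
{"method": "servo_tool", "body": {
  "moves": [
    {"dp":[0,0.035,0.15],"delta_rot":[0,0,0],"fingers":1},
    {"dp":[0,0,0.2],"delta_rot":[0,0,0],"fingers":1},
    {"dp":[0,0,0.1],"delta_rot":[0,0,0],"fingers":1},
    {"dp":[0,0,0],"delta_rot":[0,0,0],"fingers":1},
    {"dp":[0,0,0],"delta_rot":[0,0,0],"fingers":1}
  ]
}}

```text
clock: 7.4
position: [0.4909, -0.3549, 0.2122]
ee_rot: [0.0, 1.0, 0.0, 0.0]
contact_force: [0.8, 0.1, 0.0]
width: 0.0854
gripper_force: 0.0
```

Request:
{"method": "servo_tool", "body": {
  "moves": [
    {"dp":[-0.005,0.017,0.08],"delta_rot":[0,0,0],"fingers":1},
    {"dp":[0,0,0.12],"delta_rot":[0,0,0],"fingers":1},
    {"dp":[0,0,0.12],"delta_rot":[0,0,0],"fingers":1},
    {"dp":[0,0,0.11],"delta_rot":[0,0,0],"fingers":1},
    {"dp":[0,0,0],"delta_rot":[0,0,0],"fingers":1}
  ]
}}

```text
clock: 7.9
position: [0.4892, -0.3583, 0.1248]
ee_rot: [-0.001, 1.0, -0.0, -0.001]
contact_force: [0.0, -0.3, -0.7]
width: 0.0854
gripper_force: 0.0
```

Request:
{"method": "servo_tool", "body": {
  "moves": [
    {"dp":[0,0,0],"delta_rot":[0,0,0],"fingers":0.8},
    {"dp":[0,0,0],"delta_rot":[0,0,0],"fingers":0.7},
    {"dp":[0,0,0],"delta_rot":[0,0,0],"fingers":0.5},
    {"dp":[0,0,0],"delta_rot":[0,0,0],"fingers":0.5},
    {"dp":[0,0,0],"delta_rot":[0,0,0],"fingers":0.5}
  ],
  "force": 35
}}

```text
clock: 8.4
position: [0.4906, -0.3594, 0.1281]
ee_rot: [0.001, 1.0, -0.0, 0.002]
contact_force: [0.4, 2.1, 7.4]
width: 0.0614
gripper_force: 37.2
```

Request:
{"method": "servo_tool", "body": {
  "moves": [
    {"dp":[0,0,-0.05],"delta_rot":[0,0,0],"fingers":0.5},
    {"dp":[0,0,-0.1],"delta_rot":[0,0,0],"fingers":0.5},
    {"dp":[0,0,-0.15],"delta_rot":[0,0,0],"fingers":0.5},
    {"dp":[0,0,-0.15],"delta_rot":[0,0,0],"fingers":0.5},
    {"dp":[0,0,-0.15],"delta_rot":[0,0,0],"fingers":0.5}
  ]
}}

```text
clock: 8.9
position: [0.4892, -0.3592, 0.2472]
ee_rot: [0.0, 1.0, -0.0, -0.0]
contact_force: [-0.9, 0.3, -3.2]
width: 0.061
gripper_force: 39.0
```

Request:
{"method": "servo_tool", "body": {
  "moves": [
    {"dp":[0,0,-0.15],"delta_rot":[0,0,0],"fingers":0.5},
    {"dp":[0,0,-0.15],"delta_rot":[0,0,0],"fingers":0.5},
    {"dp":[0,0,-0.15],"delta_rot":[0,0,0],"fingers":0.5},
    {"dp":[0,0,-0.1],"delta_rot":[0,0,0],"fingers":0.5},
    {"dp":[0,0,0],"delta_rot":[0,0,0],"fingers":0.5}
  ]
}}

```text
clock: 9.4
position: [0.4901, -0.36, 0.3597]
ee_rot: [0.003, 1.0, -0.0, 0.003]
contact_force: [-0.8, 0.3, -3.2]
width: 0.061
gripper_force: 39.0
```

Request:
{"method": "servo_tool", "body": {
  "moves": [
    {"dp":[-0.06,-0.1,0],"delta_rot":[0,0,0],"fingers":0.5},
    {"dp":[-0.06,-0.16,0],"delta_rot":[0,0,0],"fingers":0.5},
    {"dp":[-0.06,-0.16,0],"delta_rot":[0,0,0],"fingers":0.5},
    {"dp":[-0.06,-0.16,0],"delta_rot":[0,0,0],"fingers":0.5},
    {"dp":[-0.06,-0.16,0],"delta_rot":[0,0,0],"fingers":0.5}
  ]
}}

```text
clock: 9.9
position: [0.4282, -0.2096, 0.354]
ee_rot: [-0.001, 1.0, -0.001, -0.001]
contact_force: [0.9, 0.7, -3.5]
width: 0.0607
gripper_force: 39.4
```

Request:
{"method": "servo_tool", "body": {
  "moves": [
    {"dp":[0,-0.16,0],"delta_rot":[0,0,0],"fingers":0.5},
    {"dp":[0,-0.16,0],"delta_rot":[0,0,0],"fingers":0.5},
    {"dp":[0,-0.16,0],"delta_rot":[0,0,0],"fingers":0.5},
    {"dp":[0,-0.16,0],"delta_rot":[0,0,0],"fingers":0.5},
    {"dp":[0,-0.16,0],"delta_rot":[0,0,0],"fingers":0.5}
  ]
}}

```text
clock: 10.4
position: [0.4287, -0.0498, 0.3543]
ee_rot: [-0.0, 1.0, -0.001, -0.001]
contact_force: [0.1, -0.1, -3.5]
width: 0.0611
gripper_force: 39.4
```

Request:
{"method": "servo_tool", "body": {
  "moves": [
    {"dp":[0,-0.16,0],"delta_rot":[0,0,0],"fingers":0.5},
    {"dp":[0,-0.16,0],"delta_rot":[0,0,0],"fingers":0.5},
    {"dp":[0,-0.16,0],"delta_rot":[0,0,0],"fingers":0.5},
    {"dp":[0,-0.16,0],"delta_rot":[0,0,0],"fingers":0.5},
    {"dp":[0.1,-0.16,0],"delta_rot":[0,0,0],"fingers":0.5}
  ]
}}

```text
clock: 10.9
position: [0.4468, 0.1099, 0.3545]
ee_rot: [0.001, 1.0, -0.0, -0.002]
contact_force: [1.3, -0.4, -2.4]
width: 0.0612
gripper_force: 39.4
```

Request:
{"method": "servo_tool", "body": {
  "moves": [
    {"dp":[0.14,-0.16,0],"delta_rot":[0,0,0],"fingers":0.5},
    {"dp":[0.14,-0.16,0],"delta_rot":[0,0,0],"fingers":0.5},
    {"dp":[0.14,-0.16,0],"delta_rot":[0,0,0],"fingers":0.5},
    {"dp":[0.14,-0.16,0],"delta_rot":[0,0,0],"fingers":0.5},
    {"dp":[0.08,-0.1,0],"delta_rot":[0,0,0],"fingers":0.5}
  ]
}}

```text
clock: 11.4
position: [0.5793, 0.259, 0.3531]
ee_rot: [0.0, 1.0, 0.0, -0.001]
contact_force: [-0.4, -0.4, -3.1]
width: 0.061
gripper_force: 39.5
```

Request:
{"method": "servo_tool", "body": {
  "moves": [
    {"dp":[0,-0.1,0],"delta_rot":[0,0,0],"fingers":0.5},
    {"dp":[0,0,0],"delta_rot":[0,0,0],"fingers":0.5},
    {"dp":[0,0,0],"delta_rot":[0,0,0],"fingers":0.5}
  ]
}}

```text
clock: 11.7
position: [0.5767, 0.2767, 0.3546]
ee_rot: [0.001, 1.0, 0.0, -0.001]
contact_force: [-0.0, -0.6, -1.6]
width: 0.0609
gripper_force: 39.5
```

Run:
```python
from h import *
s,p,d,q=wrist("pics/w3.png");print(s["position"],s["qpos"])
p,d=imaging.get_image("side");np.savez("side2.npz",p=p,d=d);cv2.imwrite("pics/s2.png",p[:,:,::-1])
z=q[...,2];k=(z>.104)&(z<.118)&(q[...,1]>.15)&(q[...,1]<.42)&(q[...,0]>.45);Q=q[k]
print(Q.min(0),Q.max(0),len(Q))
A=np.c_[2*Q[:,:2],np.ones(len(Q))];x=np.linalg.lstsq(A,(Q[:,:2]**2).sum(1),rcond=None)[0];print(x[:2],np.sqrt(x[2]+x[0]**2+x[1]**2))
```

```text
[0.57667106 0.2766708  0.35455803] [ 3.38999753e-01  3.55258893e-01  1.26398550e+00 -8.35471492e-04
  1.52527621e+00  1.90971125e+00]
[0.50578415 0.19569505 0.10405423] [0.66572083 0.37412169 0.11425165] 1736
[0.57648736 0.28464866] 0.08675572713654592
```

View pics/s2.png

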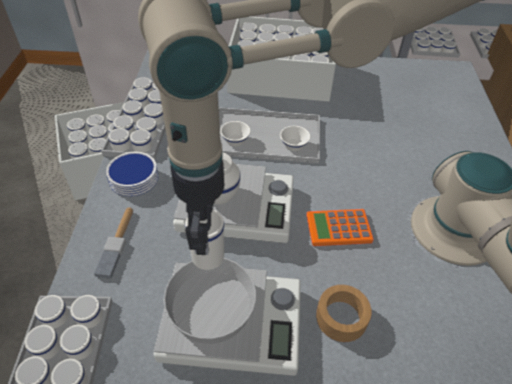

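The cup at side (207,250) hangs upright above the basin at (210,298). The basin centre is confirmed at about (0.577, 0.286). Lowering now.

Request:
{"method": "servo_tool", "body": {
  "moves": [
    {"dp":[0,-0.04,0.1],"delta_rot":[0,0,0],"fingers":0.5},
    {"dp":[0,0,0.15],"delta_rot":[0,0,0],"fingers":0.5},
    {"dp":[0,0,0.15],"delta_rot":[0,0,0],"fingers":0.5},
    {"dp":[0,0,0.15],"delta_rot":[0,0,0],"fingers":0.5},
    {"dp":[0,0,0.1],"delta_rot":[0,0,0],"fingers":0.5}
  ]
}}

```text
clock: 12.3
position: [0.5765, 0.2833, 0.2238]
ee_rot: [0.001, 1.0, -0.001, -0.001]
contact_force: [-0.6, -0.6, -3.9]
width: 0.0613
gripper_force: 39.5
```

Request:
{"method": "servo_tool", "body": {
  "moves": [
    {"dp":[0,0,0.03],"delta_rot":[0,0,0],"fingers":0.5},
    {"dp":[0,0,0.02],"delta_rot":[0,0,0],"fingers":0.5},
    {"dp":[0,0,0],"delta_rot":[0,0,0],"fingers":0.5}
  ]
}}

```text
clock: 12.6
position: [0.5783, 0.2845, 0.2164]
ee_rot: [-0.0, 1.0, -0.001, 0.001]
contact_force: [0.7, -0.4, -3.4]
width: 0.0615
gripper_force: 39.5
```

Request:
{"method": "servo_tool", "body": {
  "moves": [
    {"dp":[0,0,0.02],"delta_rot":[0,0,0],"fingers":0.5},
    {"dp":[0,0,0.02],"delta_rot":[0,0,0],"fingers":0.5},
    {"dp":[0,0,0.015],"delta_rot":[0,0,0],"fingers":0.5},
    {"dp":[0,0,0.01],"delta_rot":[0,0,0],"fingers":0.5},
    {"dp":[0,0,0],"delta_rot":[0,0,0],"fingers":0.5}
  ]
}}

```text
clock: 13.1
position: [0.5778, 0.2847, 0.2021]
ee_rot: [0.0, 1.0, -0.0, -0.0]
contact_force: [0.3, -0.1, -3.0]
width: 0.0609
gripper_force: 39.5
```

Request:
{"method": "servo_tool", "body": {
  "moves": [
    {"dp":[0,0,0.01],"delta_rot":[0,0,0],"fingers":0.5},
    {"dp":[0,0,0.006],"delta_rot":[0,0,0],"fingers":0.5},
    {"dp":[0,0,0.006],"delta_rot":[0,0,0],"fingers":0.5},
    {"dp":[0,0,0],"delta_rot":[0,0,0],"fingers":0.5}
  ]
}}

```text
clock: 13.5
position: [0.5778, 0.2848, 0.1978]
ee_rot: [0.0, 1.0, -0.0, -0.0]
contact_force: [0.3, 0.5, -3.8]
width: 0.0611
gripper_force: 39.5
```

Request:
{"method": "servo_tool", "body": {
  "moves": [
    {"dp":[0,0,0.006],"delta_rot":[0,0,0],"fingers":0.5},
    {"dp":[0,0,0.006],"delta_rot":[0,0,0],"fingers":0.5},
    {"dp":[0,0,0],"delta_rot":[0,0,0],"fingers":0.5}
  ]
}}

```text
clock: 13.8
position: [0.5778, 0.2848, 0.1954]
ee_rot: [0.0, 1.0, -0.0, -0.0]
contact_force: [-0.2, -0.2, -2.8]
width: 0.0612
gripper_force: 39.5
```

Request:
{"method": "servo_tool", "body": {
  "moves": [
    {"dp":[0,0,0.005],"delta_rot":[0,0,0],"fingers":0.5},
    {"dp":[0,0,0.005],"delta_rot":[0,0,0],"fingers":0.5},
    {"dp":[0,0,0],"delta_rot":[0,0,0],"fingers":0.5}
  ]
}}

```text
clock: 14.1
position: [0.5781, 0.2849, 0.1942]
ee_rot: [-0.0, 1.0, -0.0, 0.0]
contact_force: [-0.1, -0.0, 1.1]
width: 0.0611
gripper_force: 39.4
```

The cup is on the basin floor, so I'll release it gradually.

Request:
{"method": "servo_tool", "body": {
  "moves": [
    {"dp":[0,0,0],"delta_rot":[0,0,0],"fingers":0.72},
    {"dp":[0,0,0],"delta_rot":[0,0,0],"fingers":0.8},
    {"dp":[0,0,0],"delta_rot":[0,0,0],"fingers":0.9},
    {"dp":[0,0,0],"delta_rot":[0,0,0],"fingers":1},
    {"dp":[0,0,0],"delta_rot":[0,0,0],"fingers":1}
  ],
  "force": 20
}}

```text
clock: 14.6
position: [0.578, 0.2848, 0.1937]
ee_rot: [0.0, 1.0, -0.0, 0.0]
contact_force: [-0.0, -0.3, -0.1]
width: 0.0853
gripper_force: 0.0
```

Request:
{"method": "servo_tool", "body": {
  "moves": [
    {"dp":[0,0,-0.04],"delta_rot":[0,0,0],"fingers":1},
    {"dp":[0,0,-0.1],"delta_rot":[0,0,0],"fingers":1},
    {"dp":[0,0,-0.2],"delta_rot":[0,0,0],"fingers":1},
    {"dp":[0,0,-0.2],"delta_rot":[0,0,0],"fingers":1},
    {"dp":[0,0,-0.2],"delta_rot":[0,0,0],"fingers":1}
  ]
}}

```text
clock: 15.1
position: [0.5777, 0.2848, 0.3438]
ee_rot: [-0.0, 1.0, -0.0, 0.0]
contact_force: [1.6, 0.1, -0.3]
width: 0.0855
gripper_force: 0.0
```

Run:
```python
from h import *
s,p,d,q=wrist("pics/w4.png");print(s["position"],s["contact_force"],s["clock"])
p2,d=imaging.get_image("side")
cv2.imwrite("pics/end.png",np.hstack([p,p2])[:,:,::-1][:, :].copy() if 0 else cv2.resize(np.hstack([p,p2]),(800,300))[:,:,::-1])
z=q[...,2];k=(z>.158)&(z<.172)&(abs(q[...,0]-.577)<.05)&(abs(q[...,1]-.286)<.05);Q=q[k];print(Q.min(0),Q.max(0),np.median(Q,0),len(Q))
```

```text
[0.57774996 0.2847548  0.3438052 ] [ 1.62100593  0.11259273 -0.34430904] 15.1
[0.54525045 0.25487586 0.15800038] [0.60713285 0.31739339 0.16792294] [0.57568027 0.28620752 0.16556767] 1006
```

View pics/end.png

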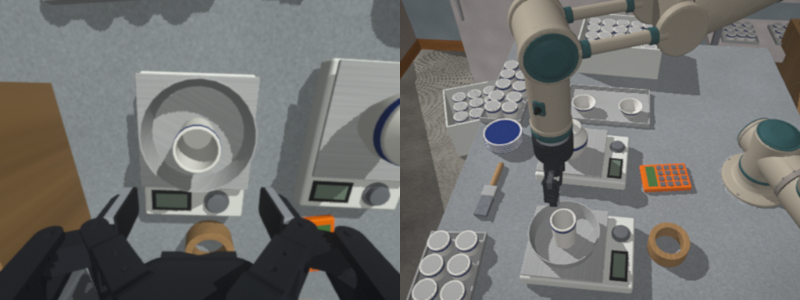

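The cup stands upright in the centre of the basin, at (197,145) in the wrist view and (563,228) in the side view. Its rim is level at 0.165, and the gripper is clear. Handing in.

```bash
python3 -c "
from rig import manip;print(manip.sign_off())"
```

```text
the job is handed in; nothing more can be done
None
```

I held the left scale's zero button fully down for about half a second and let it up. The tall cup now stands upright in the middle of the basin, and I handed the job in at about 15 s on the robot's clock (limit 61 s).

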